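# Fit the splined coupling on the shutter gear drive

## Robot

A 7-joint arm with a two-finger parallel gripper is mounted at the origin on a cart in front of the work surface, level with it; the furniture and walls round the work are solid. World frame = base frame: x ahead of the robot, y to its left, z up, the work surface at z = 0. Lengths are in m, angles in rad, forces in N, time in s.
With the tool pointing down it reaches from about 0.4 to 0.875 m from the base axis. Payload 19.3 kg.
Tool frame: the origin (TCP) lies at the very end of the fingers, on their centre line; the grasp point (between the pads) lies 19 mm behind it; z points along the fingers, y is the line along which they close (so a half turn about z gives the same grasp; the last joint's range is limited). The gripper opens to 85 mm and grips with 20 to 120 N. Pads are 22 mm wide; open, the fingers measure 114 mm over their backs; the gripper's body (76 mm by 85 mm) begins 54 mm behind the grasp point. The pads swing forward as they close: fully open they stand 13 mm farther back than shut.
Start: joints at [-1.337, 0.521, -0.036, 1.599, 0.021, 1.021, -0.113], TCP at [0.187, 0.596, 0.231] pointing down, gripper open.
Joint ranges: [-2.91, 2.91], [-0.3, 2.13], [-1.5, 1.42], [0.17, 2.43], [-1.26, 4.41], [0.16, 1.93], [-2.52, 2.52]. Speed limits (rad/s): [1.89, 1.89, 2.39, 2.39, 3.01, 3.01, 3.01].

## Interface

Orientations are given as [roll, pitch, yaw] about the fixed x, y, z axes, in that order (R = Rz(yaw) Ry(pitch) Rx(roll)).
In Python, from workcell import monitor, viewer, bot gives the robot as it stands.
- The arm moves only by the tool move_arm, never from a script. Its arguments are lists of equal length, an entry for each row: "gripper": the opening, from 0 (shut) to 1 (fully open); "linear": the shift along the tool's x, y, z in cm, a list of three; "twist": the turn about the tool's z in degrees. A call has 1 to 8 rows; each row shifts and turns the commanded pose from where the row before left it, along the tool's axes as they then stand; what a row does not reach is not made up. A row lasts 1/10 s, in which the tool goes at most 50 mm and 8.59 degrees, less where a joint would pass 70% of its speed; a pose out of reach is approached as far as the arm can. A call with a gripper value outside its range is refused whole. The fingers move at their own pace and stop on an object; "squeeze" is the grip in N (left out, the last holds). Time passes only in rows, so rows that do not move let the fingers close. It gives the time, the measured TCP pose, the force, the opening and the grip force at its end, in the units of the state.
- monitor.observe(): the state, without advancing time (a new reading comes with each control period).
- viewer.grab_frame(name): name is "side" or "top"; returns a dict with "img" (400x640x3 uint8, red, green, blue), "K" (3x3 intrinsics, pixels), "eye" and "rotation" of the camera in the world. Camera axes: x right, y up, looking along -z (the intrinsics and any distortion apply to the point x, -y, -z); pixel columns grow to the right and rows downward; lengths in m; the calibration is good to about 2 mm. A picture is of the moment at which its call begins. There is no depth.
- bot.job_done(): hands the job in; it is judged then, once.
The state is a dict: "clock": time; "qpos": joint angles; "qd": joint speeds; "joint_efforts": joint torques, N m; "position": TCP position; "tool_rot": TCP orientation; "force": force on the tool from outside, world axes, zero at the start; "moment": the same for the moment, N m; "grip_width": finger opening in m; "finger_force": force on a finger pad.
Only numpy, scipy, OpenCV 4.12 (cv2) and the standard library are available. Lean on these libraries where they do the work, as an engineer would, in place of code of your own. Each camera call takes 0.05 s, during which the arm holds its last target. There are 200 camera calls.

## Task

Fit the red splined coupling onto the splined shaft that stands up from the grey shutter gear drive: line up the teeth, rocking the coupling a little about the shaft if they catch, and push it down until it sits fully home on the shaft's shoulder before you let go. Leave the dark coupling with the plain round bore where it stands.

Things in the scene. Friction and masses are not known exactly. Their poses are not given: they have to be found in the camera images.
- splined_coupling: Coupling to fit: loose upright steel hexagon, red outside, 50 mm across flats, 58 across corners, 40 high, 0.2-0.42 kg. Bright through bore: six lands reach in to 27 mm diameter, between them six grooves 9 mm wide out to 35 mm diameter. Origin: centre of underside, z up along the bore. x, and every 60 degrees from it, passes through the middle of a flat and of a groove.
- plain_coupling: Wrong coupling, to be left where it stands: loose hexagon of the same outer size (50 mm across flats, 40 mm high), dark grey all over, with a plain round 18 mm bore, too small for the shaft. Origin: centre of underside, z up.
- gear_drive: Shutter gear drive, fixed to the bench: grey housing 110 (x) x 92 (y) x 48 mm high on two feet 136 mm long; a dark motor stub 47 mm thick reaches +106 mm along its x; the splined shaft rises from the middle of its top and does not turn. Origin: on the bench under the shaft's axis, z up, x along the motor stub.
- shaft_shoulder (a point): Centre of the flat top of the shaft's shoulder, a bright disc 56 mm wide, 60 mm above the bench; the seated coupling's underside rests on it. z up along the shaft; x, and every 60 degrees from it, through the middle of one of six teeth 4 mm wide, out to 30 mm diameter, full up to 24 mm above the shoulder, tapering to points at 36 mm. Core 22 mm thick. Play in the bore 2.5 mm all round.
- shaft_tip (a point): End of the shaft, 52 mm above the shoulder, same axes. Its last 16 mm are a bare cone, 10 mm wide at the end and 22 mm at its foot, which leads in a coupling up to 4 mm off centre; the pointed teeth begin below it and lead in a coupling turned up to about 10 degrees off. Further off, the teeth catch: turn it some degrees either way while pushing lightly (15 N).
There are look-alikes about, which are no part of the job. Leave any purple look-alike of the splined_coupling alone.

How it is judged:
On the way:
1. the red coupling is pushed home on the shoulder while the gripper is still on it (z of splined_coupling in the frame of shaft_shoulder between -0.006 and 0.006 m and horizontal distance between splined_coupling and shaft_shoulder below 0.01 m and angle between the z axis of splined_coupling and the z axis of shaft_shoulder, either way round below 0.17 rad and contact force between the fingers and splined_coupling above 0.5 N), for 0.1 s.
At the end, for the whole second after the job is handed in: The red splined coupling is on the shaft, its underside within 6 mm of the shoulder, its axis within 10 mm and 10 degrees of the shaft's, at rest (z of splined_coupling in the frame of shaft_shoulder between -0.006 and 0.006 m and horizontal distance between splined_coupling and shaft_shoulder below 0.01 m and angle between the z axis of splined_coupling and the z axis of shaft_shoulder, either way round below 0.17 rad and linear speed of splined_coupling below 0.02 m/s); the robot touches nothing.
It fails at once if the dark coupling is moved more than 30 mm (distance of plain_coupling from where it was at the start of the episode above 0.03 m).
It fails at once if the dark coupling is tipped over (angle between plain_coupling's own z axis and vertical above 0.5 rad).
It also fails if it takes over 40 s, if anything falls off the work surface, if the arm or the gripper's body presses on something with over 40 N, if the wrist force passes 120 N, or if a joint passes its speed limit or range.

## Working session

There is one attempt and no reset: what is moved stays moved. The work goes in short steps, Python scripts to look and compute and a tool call to move; the robot and the scene stay as the last step left them, time stands still between calls to the robot, and variables do not carry over. Pictures are saved under pics/ and viewed, at most 10 in all, crops included, and the job is handed in when it is done.

Besides the shell and the picture viewer there is one more tool, called after "Emit:" as name(argument=value, ...) on one line, values as JSON. move_arm: Moves the arm, as the interface text tells. Its arguments: {"type":"object","properties":{"gripper":{"type":"array"},"linear":{"type":"array"},"twist":{"type":"array"},"squeeze":{"type":"number"}},"required":["gripper","linear","twist"]}

```bash
mkdir -p pics
python3 - <<'E'
from workcell import monitor, viewer, bot
import cv2,pickle
for n in("top","side"):
    f=viewer.grab_frame(n); pickle.dump(f,open(n+'.pkl','wb')); cv2.imwrite(f'pics/{n}0.png',f['img'][:,:,::-1]); print(n,f['K'],f['eye'],f['rotation'],[k for k in f])
print(monitor.observe())
E
```

```text
top [[375.11166623   0.         312.67449209]
 [  0.         375.11166623 195.37841219]
 [  0.           0.           1.        ]] [0.35303375 0.09702314 0.97400553] [ 0.15441704  0.01257131 -1.56812771] ['img', 'K', 'eye', 'rotation']
side [[387.14962191   0.         318.14842437]
 [  0.         387.14962191 194.61746064]
 [  0.           0.           1.        ]] [ 0.31992934 -0.63392218  0.48470763] [ 1.0753182   0.01728856 -0.22968551] ['img', 'K', 'eye', 'rotation']
{'clock': 0.1, 'qpos': array([-1.33721487,  0.52191533, -0.0362975 ,  1.59994666,  0.02119811,
        1.02109026, -0.11279836]), 'qd': array([-0.00104029, -0.00280246,  0.00063302, -0.00238957,  0.00039452,
       -0.00017899, -0.00082842]), 'joint_efforts': array([ 4.27486535e-03, -9.28473186e+01,  1.98477164e+00, -3.70530260e+01,
        1.81384489e-02,  5.46044888e-03,  6.95128256e-05]), 'position': array([0.18691652, 0.59608632, 0.23080953]), 'tool_rot': array([-3.14062124e+00,  8.10334084e-05,  2.83777488e+00]), 'force': array([-0.38207725, -0.5288233 , -0.41401779]), 'moment': array([0.05762625, 0.01588095, 0.01808938]), 'finger_force': 0.0, 'grip_width': 0.08519190046229293}
```

View pics/top0.png

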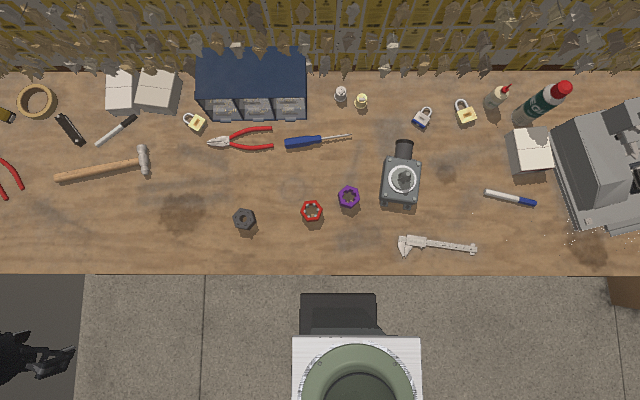

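View pics/side0.png

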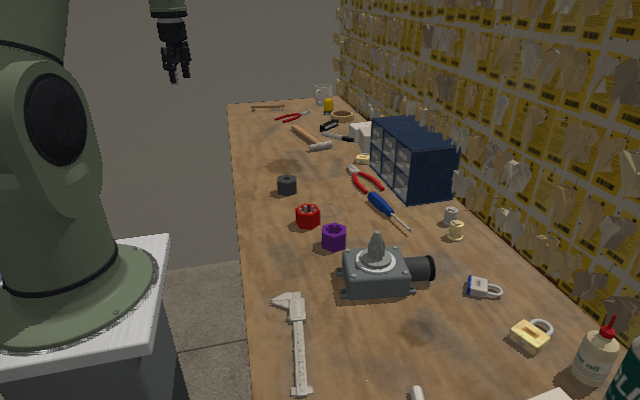

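The top view shows the hexagons: dark at (244,219), red at (312,211) and purple at (349,197). The gear drive is at (403,180). Red is the one meant; purple is the look-alike and dark has the plain bore. I'll confirm this in enlarged crops.

Run:
```python
import cv2
t=cv2.imread('pics/top0.png'); s=cv2.imread('pics/side0.png')
cv2.imwrite('pics/tc.png',cv2.resize(t[130:240,290:440],None,fx=5.3,fy=5.3,interpolation=cv2.INTER_CUBIC)[:600])
cv2.imwrite('pics/sc.png',cv2.resize(s[195:305,285:445],None,fx=5,fy=5,interpolation=cv2.INTER_CUBIC))
```

```text
(no output)
```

View pics/tc.png

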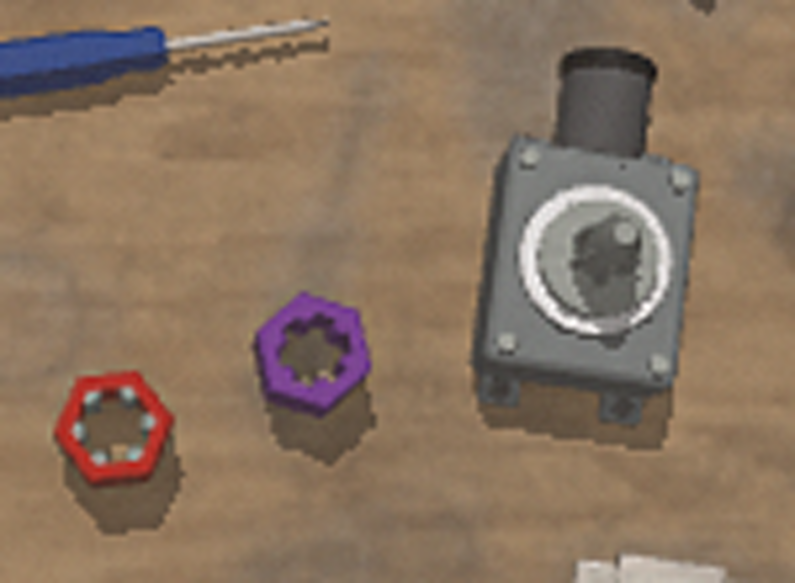

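View pics/sc.png

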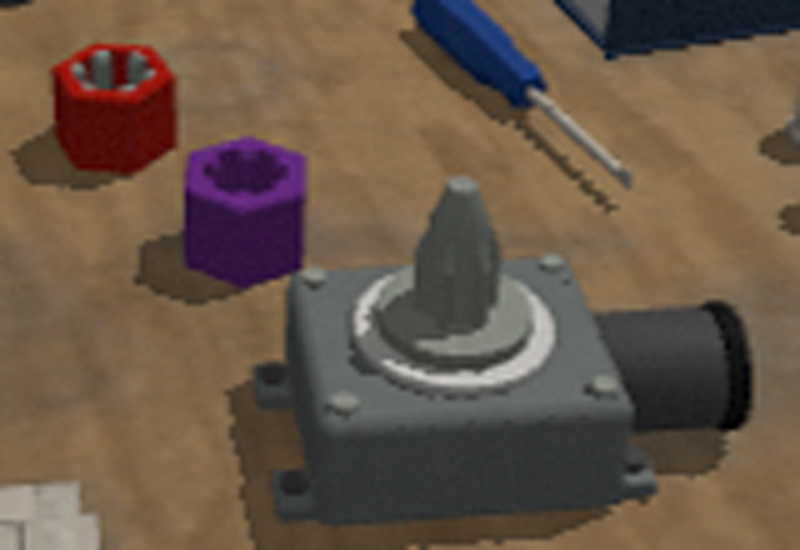

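```bash
cat > h.py <<'E'
import numpy as np,pickle
from scipy.spatial.transform import Rotation as R
F={n:pickle.load(open(n+'.pkl','rb')) for n in('top','side')}
def full(n,p):
    p=np.atleast_2d(np.array(p,float))
    return (p+.5)/5.3-.5+[290,130] if n=='top' else (p+.5)/5-.5+[285,195]
def rays(n,uv,f=None):
    f=f or F[n]; uv=np.atleast_2d(uv); K=f['K']
    d=np.c_[(uv[:,0]-K[0,2])/K[0,0],-(uv[:,1]-K[1,2])/K[1,1],-np.ones(len(uv))]
    return np.array(f['eye']),d@R.from_euler('xyz',f['rotation']).as_matrix().T
def onz(n,uv,z,f=None):
    e,d=rays(n,uv,f); return e+d*((z-e[2])/d[:,2])[:,None]
E
python3 - <<'E'
from h import *
np.set_printoptions(precision=4,suppress=True)
V=onz('top',full('top',[(80,377),(137,372),(172,420),(145,478),(92,483),(56,430)]),.04)
c=V.mean(0);print('red top',c,np.linalg.norm(V-c,axis=1)); a=np.degrees(np.arctan2(*(V-c)[:,[1,0]].T));print('vertex ang mod60',a%60)
V=onz('side',full('side',[(54,70),(79,46),(140,44),(177,72),(152,96),(86,98)]),.04)
c=V.mean(0);print('red side',c,np.linalg.norm(V-c,axis=1)); a=np.degrees(np.arctan2(*(V-c)[:,[1,0]].T));print(a%60)
S=onz('top',full('top',[(530,157),(682,178),(508,342),(660,365)]),.05);print('screws top',S,S.mean(0))
for p,q in((2,0),(3,1),(1,0),(3,2)):
    d=S[q]-S[p];print(np.degrees(np.arctan2(d[1],d[0])),np.linalg.norm(d))
S=onz('side',full('side',[(314,274),(345,401),(603,382),(552,260)]),.05);print('screws side',S,S.mean(0))
for p,q in((0,3),(1,2),(1,0),(2,3)):
    d=S[q]-S[p];print(np.degrees(np.arctan2(d[1],d[0])),np.linalg.norm(d))
print('tip',onz('top',full('top',[(625,232)]),.112),onz('side',full('side',[(461,185)]),.112))
E
```

```text
red top [0.4611 0.1132 0.04  ] [0.0286 0.0283 0.0278 0.0285 0.0286 0.0273]
vertex ang mod60 [34.2    37.1102 36.4833 31.3495 39.31   33.5444]
red side [0.4612 0.11   0.04  ] [0.0276 0.0286 0.0265 0.0284 0.0284 0.0265]
[44.0537 53.4233 51.752  42.6272 53.9198 49.6898]
screws top [[ 0.5894 -0.0849  0.05  ]
 [ 0.5791 -0.1567  0.05  ]
 [ 0.5001 -0.0721  0.05  ]
 [ 0.4893 -0.1428  0.05  ]] [ 0.5395 -0.1141  0.05  ]
-8.208091678129277 0.09015667272319297
-8.798173899617487 0.09086961041297506
81.83668374213286 0.07246199257135377
81.27004787289518 0.0715290989620186
screws side [[ 0.4996 -0.0726  0.05  ]
 [ 0.4887 -0.1442  0.05  ]
 [ 0.5776 -0.1567  0.05  ]
 [ 0.5887 -0.0865  0.05  ]] [ 0.5386 -0.115   0.05  ]
-8.916427173817278 0.09018708820088375
-7.977975971108355 0.08971813829510011
81.39460144195233 0.07248571686143035
81.01297756637423 0.0710152693849934
tip [[ 0.5395 -0.1136  0.112 ]] [[ 0.5375 -0.1166  0.112 ]]
```

```bash
cat >> h.py <<'E'
import cv2
from scipy.optimize import minimize
def proj(f,P):
    c=(P-np.array(f['eye']))@R.from_euler('xyz',f['rotation']).as_matrix()
    K=f['K']; return np.c_[K[0,2]+K[0,0]*c[:,0]/-c[:,2],K[1,2]-K[1,1]*c[:,1]/-c[:,2]]
def hexpts(x,y,z,yaw):
    a=np.radians(yaw+30+60*np.arange(6)); r=.05/np.sqrt(3)
    h=np.c_[x+r*np.cos(a),y+r*np.sin(a)]
    return np.r_[np.c_[h,np.full(6,z)],np.c_[h,np.full(6,z+.04)]]
def hullfill(p,s,o,n):
    m=np.zeros((n,n),np.uint8)
    cv2.fillConvexPoly(m,cv2.convexHull(np.round(((p-o+.5)*s)*16).astype(np.int32)),1,shift=4); return m
def fitred(f,centre,win=32,s=8,z=0.,x0=(.461,.112)):
    i=f['img'].astype(int); red=((i[...,0]>70)&(i[...,0]>2.2*i[...,1])&(i[...,0]>2.2*i[...,2])).astype(np.uint8)
    o=np.array(centre)-win//2
    m=red[o[1]:o[1]+win,o[0]:o[0]+win]
    ys,xs=np.nonzero(m)
    q=np.concatenate([np.c_[xs,ys]+d for d in((-.5,-.5),(.5,-.5),(-.5,.5),(.5,.5))])
    H=np.zeros((win*s,)*2,np.uint8); cv2.fillConvexPoly(H,cv2.convexHull(np.round((q+.5)*s).astype(np.int32)),1)
    g=lambda v:float((H^hullfill(proj(f,hexpts(v[0],v[1],z,v[2])),s,o,win*s)).sum())/s/s
    return min((minimize(g,[*x0,y],method='Nelder-Mead',options=dict(initial_simplex=[[*x0,y],[x0[0]+.006,x0[1],y],[x0[0],x0[1]+.006,y],[*x0,y+12]])) for y in range(-30,30,10)),key=lambda r:r.fun)
E
python3 - <<'E'
from h import *
for n,c in(('top',(312,212)),('side',(308,217))):
    r=fitred(F[n],c); print(n,r.x[:2],r.x[2]%60,r.fun)
L=onz('top',full('top',[(94,401),(137,397),(148,423),(134,455),(98,458),(78,430)]),.038);d=L-L.mean(0);print(L.mean(0),np.degrees(np.arctan2(d[:,1],d[:,0]))%60)
t=F['top']['img'][:,:,::-1];s=F['side']['img'][:,:,::-1]
a=cv2.resize(t[160:200,383:423],None,fx=10,fy=10,interpolation=cv2.INTER_CUBIC)
b=cv2.resize(s[226:276,352:402],None,fx=8,fy=8,interpolation=cv2.INTER_CUBIC)
g=np.hstack([a,b]); g=np.clip(255*(g/255.)**.6,0,255).astype(np.uint8); cv2.imwrite('pics/shaft.png',g)
E
```

```text
top [0.46228371 0.11368696] 6.32828111521451 15.640625
side [0.46048946 0.11154614] 3.058703203834629 18.765625
[0.46101457 0.11262704 0.038     ] [38.37739242 24.10495183 37.484128   34.66699149 31.56756154 34.30180243]
```

View pics/shaft.png

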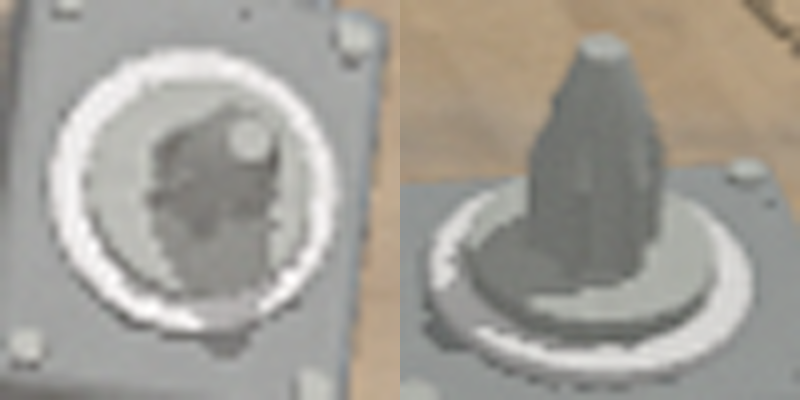

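The shaft tip is at about (250,138) in the left panel and (605,48) in the right one. The tooth angle can't be read clearly, so I'll assume it follows the housing at about -8.6°. The red coupling is near (0.461,0.1125) with yaw about 4.5°, so I'll grasp across its 64.5° flats. I'll start moving.

Emit:
move_arm(gripper=[1,1,1,1,1,1,1,1], linear=[[-2.5,-2.4,0],[-2.5,-2.4,0],[-2.5,-2.4,0],[-2.5,-2.4,0],[-2.5,-2.4,0],[-2.5,-2.4,0],[-2.5,-2.4,0],[-2.5,-2.4,0]], twist=[0,0,0,0,0,0,0,0])

```text
clock: 0.9
position: [0.3208, 0.3519, 0.2312]
tool_rot: [-3.141, -0.0, 2.838]
force: [1.5, 0.2, -0.1]
grip_width: 0.0851
finger_force: 0.0
```

Emit:
move_arm(gripper=[1,1,1,1,1,1,1,1], linear=[[-2.5,-2.3,0],[-2.5,-2.3,0],[-2.5,-2.3,0],[-2.5,-2.3,0],[-2.5,-2.3,0],[-2.5,-2.3,0],[-2.5,-2.3,0],[-2.5,-2.3,0]], twist=[0,0,0,0,0,0,0,0])

```text
clock: 1.7
position: [0.4566, 0.1166, 0.2312]
tool_rot: [-3.142, -0.0, 2.838]
force: [0.3, 0.8, -1.2]
grip_width: 0.0855
finger_force: 0.0
```

Emit:
move_arm(gripper=[1,1,1], linear=[[0,0,0],[0,0,0],[0,0,0]], twist=[8,0,0])

```text
clock: 2.0
position: [0.4558, 0.1185, 0.2312]
tool_rot: [-3.141, -0.0, 2.702]
force: [0.1, -0.2, -0.2]
grip_width: 0.0856
finger_force: 0.0
```

```bash
cat >> h.py <<'E'
def need(x,y,z,yaxis=None):
    from workcell import monitor
    o=monitor.observe(); M=R.from_euler('xyz',o['tool_rot']).as_matrix(); p=np.array(o['position'])
    ya=np.degrees(np.arctan2(M[1,1],M[0,1]))
    print('t',o['clock'],'pos',p.round(4),'yaxis',ya.round(2),'tilt z',M[:,2].round(3),'q7',o['qpos'].round(2)[-1])
    print('tool cm',((np.array([x,y,z])-p)@M*100).round(2), 'twist',None if yaxis is None else -((yaxis-ya+90)%180-90))
E
python3 -c "
from h import *
need(.4613,.1125,.008,64.5)"
```

```text
t 2.0 pos [0.4558 0.1185 0.2312] yaxis 64.83 tilt z [-0. -0. -1.] q7 0.82
tool cm [-0.76 -0.3  22.32] twist 0.3320650558390241
```

Emit:
move_arm(gripper=[1,1,1,1,1,1,1,1], linear=[[-0.76,-0.3,3],[0,0,4],[0,0,4],[0,0,4],[0,0,3],[0,0,2.5],[0,0,1.8],[0,0,0]], twist=[0,0,0,0,0,0,0,0])

```text
clock: 2.8
position: [0.4602, 0.1125, 0.0065]
tool_rot: [-3.14, -0.003, 2.702]
force: [0.2, -0.1, 0.0]
grip_width: 0.0855
finger_force: 0.0
```

Emit:
move_arm(gripper=[0,0,0,0,0,0,0,0], linear=[[0,0,0],[0,0,0],[0,0,0],[0,0,0],[0,0,0],[0,0,0],[0,0,0],[0,0,0]], twist=[0,0,0,0,0,0,0,0], squeeze=60)

```text
clock: 3.6
position: [0.4623, 0.1124, 0.0097]
tool_rot: [3.14, 0.001, 2.699]
force: [-2.6, -0.2, 14.2]
grip_width: 0.0494
finger_force: 59.3
```

Emit:
move_arm(gripper=[0,0,0,0,0,0,0,0], linear=[[0,0,-1],[0,0,-3],[0,0,-4],[0,0,-4],[0,0,-4],[0,0,-2],[0,0,-1],[0,0,0]], twist=[0,0,0,0,0,0,0,0])

```text
clock: 4.4
position: [0.462, 0.1121, 0.1995]
tool_rot: [3.14, 0.001, 2.698]
force: [0.1, 0.1, -3.9]
grip_width: 0.0489
finger_force: 63.3
```

Run:
```python
from h import *
from workcell import viewer
need(.5388,-.1148,.198,51.4)
f=viewer.grab_frame('side'); pickle.dump(f,open('s1.pkl','wb'))
cc=proj(f,np.array([[.462,.1125,.205]]))[0].round().astype(int);print(cc)
r=fitred(f,cc,win=48,z=.185,x0=(.462,.1125));print(r.x,r.fun)
cv2.imwrite('pics/s1.png',cv2.resize(f['img'][cc[1]-60:cc[1]+60,cc[0]-80:cc[0]+80,::-1],None,fx=5,fy=5,interpolation=cv2.INTER_CUBIC))
```

```text
t 4.4 pos [0.462  0.1121 0.1995] yaxis 64.61 tilt z [ 0.002  0.001 -1.   ] q7 0.85
tool cm [-16.67 -17.21   0.14] twist 13.207385952269703
[305 139]
[ 0.46163662  0.12702579 13.86167501] 288.890625
```

View pics/s1.png

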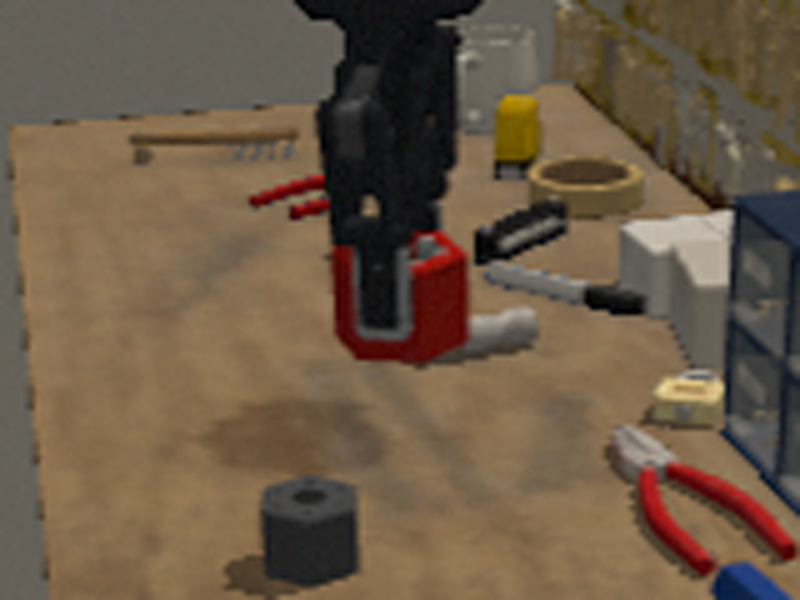

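The coupling is held squarely by its flats. Next I'll move it over the shaft.

Emit:
move_arm(gripper=[0,0,0,0,0,0,0,0], linear=[[-2,-2.1,0],[-2.5,-2.6,0],[-2.5,-2.6,0],[-2.5,-2.6,0],[-2.5,-2.6,0],[-2.5,-2.5,0],[-1.7,-1.7,0],[-0.5,-0.5,0]], twist=[0,0,0,0,0,0,0,0])

```text
clock: 5.25
position: [0.5384, -0.1179, 0.1965]
tool_rot: [-3.14, -0.002, 2.695]
force: [0.9, 0.2, -3.3]
grip_width: 0.0494
finger_force: 63.2
```

Emit:
move_arm(gripper=[0,0,0,0], linear=[[0,0,0],[0,0,0],[0,0,0],[0,0,0]], twist=[7,6.2,0,0])

```text
clock: 5.65
position: [0.5384, -0.1144, 0.1974]
tool_rot: [-3.141, -0.001, 2.472]
force: [-0.3, 0.3, -2.5]
grip_width: 0.0492
finger_force: 63.3
```

```bash
python3 -c "
from h import *
need(.5392,-.115,.07,51.4)"
```

```text
t 5.65 pos [ 0.5384 -0.1144  0.1974] yaxis 51.63 tilt z [-0.002  0.    -1.   ] q7 1.17
tool cm [-0.12  0.02 12.74] twist 0.22708325750588187
```

Emit:
move_arm(gripper=[0,0,0,0,0,0], linear=[[-0.12,0,2],[0,0,2.5],[0,0,1.5],[0,0,0.7],[0,0,0],[0,0,0]], twist=[0,0,0,0,0,0])

```text
clock: 6.25
position: [0.54, -0.1159, 0.1319]
tool_rot: [3.141, 0.0, 2.469]
force: [0.0, -0.1, -2.9]
grip_width: 0.0493
finger_force: 63.2
```

Run:
```python
from h import *
from workcell import viewer
need(.5392,-.115,.07,51.4)
A=[]
for n in('side','top'):
    f=viewer.grab_frame(n); cc=proj(f,np.array([[.539,-.115,.12]]))[0].round().astype(int);print(cc)
    A.append(cv2.resize(f['img'][cc[1]-35:cc[1]+35,cc[0]-25:cc[0]+25,::-1],None,fx=8,fy=8,interpolation=cv2.INTER_CUBIC))
cv2.imwrite('pics/s2.png',np.hstack(A))
```

```text
t 6.25 pos [ 0.54   -0.1159  0.1319] yaxis 51.44 tilt z [ 0.001 -0.    -1.   ] q7 1.2
tool cm [0.12 0.02 6.19] twist 0.04331333650087288
[378 227]
[409 173]
```

View pics/s2.png

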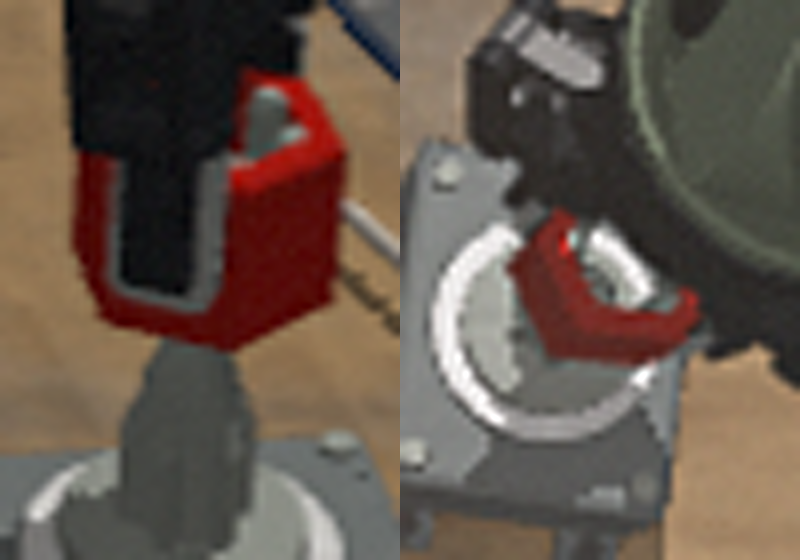

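Run:
```python
from h import *
from scipy.optimize import least_squares
f=F['side'];g=F['top']
c8=lambda p,cc:(np.array(p,float)+.5)/8-.5+np.array(cc)-[25,35]
obs=c8([(237,350),(105,316),(335,303),(345,150),(250,72)],(378,227))
obt=c8([(168,212),(118,266),(158,358),(295,292)],(409,173)) # top rim/bottom mix
def m(v,yaw=51.44):
    P=hexpts(*v,yaw-60); return P
def idx(a):return int(round(((a-(51.44-60+30))%360)/60))%6
b=lambda a:idx(a); t=lambda a:6+idx(a)
I=[b(261.4),b(201.4),b(321.4),t(321.4),t(21.4)]
r=least_squares(lambda v:(proj(f,m(v))[I]-obs).ravel(),[.539,-.115,.122]);print('coupling side',r.x,r.fun.round(2))
# shaft axis side: silhouette mid at row 430 in this crop and tip
for name,p,z in(('tip',full('side',[(461,185)])[0],.112),('body',c8((187,430),(378,227)),None)):
    for a in((.539,-.1148),(.5375,-.1166),(.5375,-.113),(.5405,-.1166)):
        zz=np.linspace(.06,.115,56); q=proj(f,np.c_[np.full(56,a[0]),np.full(56,a[1]),zz]); k=np.argmin(abs(q[:,1]-p[1])); print(name,a,zz[k],'du',(q[k]-p).round(2))
```

```text
coupling side [ 0.55137948 -0.08216751  0.10009214] [-1.76 -0.62 -0.96 -0.11 -1.96 -0.15 -1.5  -0.34  6.32  1.26]
tip (0.539, -0.1148) 0.11100000000000002 du [ 0.44 -0.2 ]
tip (0.5375, -0.1166) 0.11200000000000002 du [0.03 0.  ]
tip (0.5375, -0.113) 0.11000000000000001 du [-0.79 -0.16]
tip (0.5405, -0.1166) 0.11100000000000002 du [1.65 0.24]
body (0.539, -0.1148) 0.082 du [ 0.39 -0.12]
body (0.5375, -0.1166) 0.083 du [-0.02  0.13]
body (0.5375, -0.113) 0.081 du [-0.81 -0.12]
body (0.5405, -0.1166) 0.083 du [ 1.6  -0.13]
```

Run:
```python
from h import *
from scipy.optimize import least_squares
f=F['side']
obs=(np.array([(237,350),(105,316),(335,303),(345,150)],float)+.5)/8-.5+np.array([378-25,227-35])
for yaw in(-8.56,-5,-12):
  for z in(.120,.123,.126):
    P=lambda v:proj(f,hexpts(v[0],v[1],z,yaw))
    # vertices index k: yaw+30+60k ; 201.4->3, 261.4->4, 321.4->5
    r=least_squares(lambda v:(P(v)[[4,3,5,11]]-obs).ravel(),[.539,-.115]);print(yaw,z,r.x.round(4),r.fun.round(1))
```

```text
-8.56 0.12 [ 0.541  -0.1119] [-0.4  0.1 -0.5  0.4  0.1  0.3  0.7 -1. ]
-8.56 0.123 [ 0.5391 -0.1162] [-0.4  0.2 -0.6  0.5  0.2  0.3  0.8 -1.2]
-8.56 0.126 [ 0.5373 -0.1204] [-0.4  0.3 -0.8  0.5  0.3  0.3  0.9 -1.3]
-5 0.12 [ 0.5399 -0.1122] [ 0.1  0.2 -0.3  1.1 -0.2 -0.1  0.4 -1.4]
-5 0.123 [ 0.538  -0.1164] [ 0.1  0.3 -0.5  1.1 -0.1 -0.1  0.5 -1.5]
-5 0.126 [ 0.5361 -0.1206] [ 0.1  0.4 -0.7  1.1 -0.  -0.1  0.6 -1.7]
-12 0.12 [ 0.5421 -0.1118] [-0.8  0.  -0.5 -0.2  0.4  0.7  1.  -0.7]
-12 0.123 [ 0.5402 -0.116 ] [-0.8  0.1 -0.7 -0.2  0.4  0.7  1.1 -0.8]
-12 0.126 [ 0.5383 -0.1202] [-0.9  0.2 -0.9 -0.1  0.5  0.7  1.2 -1. ]
```

Offset from the shaft is about 1 mm, so the coupling is aligned. I'll lower it onto the cone and the teeth.

Emit:
move_arm(gripper=[0,0,0,0,0,0,0,0], linear=[[0.1,0,0.6],[0,0,0.6],[0,0,0.6],[0,0,0.6],[0,0,0.5],[0,0,0.4],[0,0,0.4],[0,0,0]], twist=[0,0,0,0,0,0,0,0])

```text
clock: 7.15
position: [0.5387, -0.1152, 0.0938]
tool_rot: [-3.141, -0.001, 2.468]
force: [0.4, -0.3, -2.5]
grip_width: 0.0492
finger_force: 63.2
```

There's no contact force at tooth depth, so I'll continue down.

Emit:
move_arm(gripper=[0,0,0,0,0,0], linear=[[0,0,0.5],[0,0,0.5],[0,0,0.5],[0,0,0.4],[0,0,0.3],[0,0,0]], twist=[0,0,0,0,0,0])

```text
clock: 7.75
position: [0.5387, -0.1152, 0.0719]
tool_rot: [-3.141, -0.001, 2.468]
force: [0.4, -0.1, -2.9]
grip_width: 0.0492
finger_force: 63.2
```

Emit:
move_arm(gripper=[0,0,0,0,0], linear=[[0,0,0.2],[0,0,0.2],[0,0,0.2],[0,0,0],[0,0,0]], twist=[0,0,0,0,0])

```text
clock: 8.25
position: [0.54, -0.1156, 0.0688]
tool_rot: [3.14, 0.002, 2.468]
force: [-12.8, 3.2, 47.7]
grip_width: 0.0494
finger_force: 60.6
```

It stops at TCP z = 0.069 with a firm 48 N, which matches the shoulder height. I'll relax the push and check the picture before letting go.

Emit:
move_arm(gripper=[0,0], linear=[[0,0,-0.2],[0,0,0]], twist=[0,0])

```text
clock: 8.45
position: [0.5394, -0.1153, 0.069]
tool_rot: [3.141, 0.001, 2.468]
force: [-5.3, 1.3, 21.4]
grip_width: 0.0489
finger_force: 64.9
```

Run:
```python
from h import *
from workcell import viewer
f=viewer.grab_frame('side'); cv2.imwrite('pics/s3.png',cv2.resize(f['img'][195:305,320:450,::-1],None,fx=5,fy=5,interpolation=cv2.INTER_CUBIC))
```

```text
(no output)
```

View pics/s3.png

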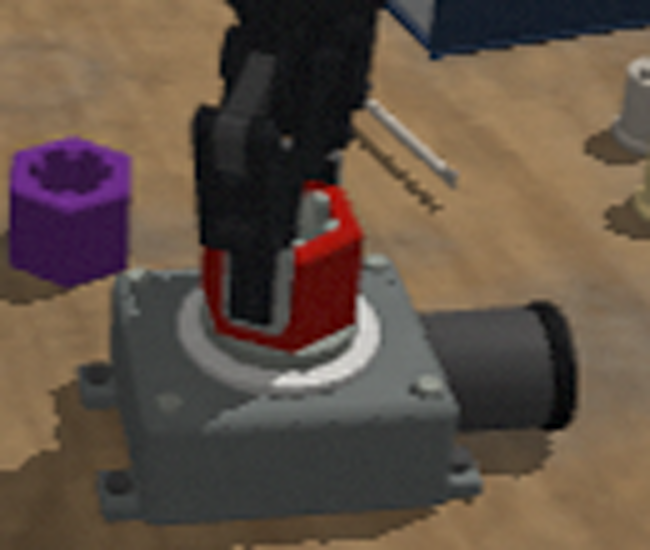

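The coupling's bottom edge (around (290,350)) rests flat on the shoulder disc, so it's seated. Next I'll release it and withdraw.

Emit:
move_arm(gripper=[1,1,1,1,1,1,1,1], linear=[[0,0,-0.2],[0,0,0],[0,0,0],[0,0,0],[0,0,0],[0,0,0],[0,0,0],[0,0,0]], twist=[0,0,0,0,0,0,0,0])

```text
clock: 9.3
position: [0.5389, -0.1152, 0.0703]
tool_rot: [-3.142, -0.0, 2.468]
force: [-1.1, -0.6, 0.2]
grip_width: 0.0854
finger_force: 0.0
```

Emit:
move_arm(gripper=[1,1,1,1,1,1,1,1], linear=[[0,0,-1],[0,0,-2],[0,0,-3],[0,0,-3],[0,0,-3],[0,0,-2],[0,0,0],[0,0,0]], twist=[0,0,0,0,0,0,0,0])

```text
clock: 10.1
position: [0.5389, -0.1151, 0.2108]
tool_rot: [3.141, 0.001, 2.468]
force: [0.1, 0.2, -0.4]
grip_width: 0.0855
finger_force: 0.0
```

Run:
```python
from h import *
from workcell import viewer
f=viewer.grab_frame('side'); cv2.imwrite('pics/s4.png',cv2.resize(f['img'][165:305,270:450,::-1],None,fx=4,fy=4,interpolation=cv2.INTER_CUBIC))
```

```text
(no output)
```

View pics/s4.png

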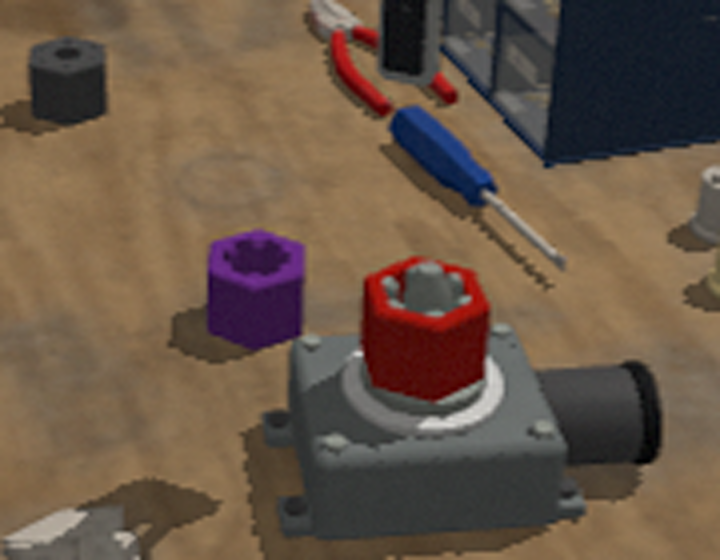

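The red coupling sits flat on the shoulder with the shaft end showing at (430,275). The purple and dark couplings haven't moved and the gripper is clear.

```bash
python3 -c "
from workcell import bot
print(bot.job_done())"
```

```text
the job is handed in; nothing more can be done
None
```

The red splined coupling is seated on the shaft's shoulder and released, the dark and purple couplings were not touched, and the job is handed in (at about 10 s on the robot's clock; no verdict came back).

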